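# Clear the hopper hatch and hold it just short of its balance point

### The arm

A 7-joint arm with a two-finger parallel gripper is mounted at the origin on the work surface. World frame = base frame: x ahead of the robot, y to its left, z up, the work surface at z = 0. Lengths are in m, angles in rad, forces in N, time in s.
With the tool pointing down it reaches from about 0.4 to 0.85 m from the base axis. Payload 10.4 kg.
Tool frame: the origin (TCP) lies midway between the tips of the shut fingers; the grasp point (between the pads) lies 19 mm behind it; z points along the fingers, y is the line along which they close (so a half turn about z gives the same grasp; the last joint's range is limited). The gripper opens to 87 mm and grips with 3 to 60 N. Pads are 19 mm wide; open, the fingers measure 117 mm over their backs; the gripper's body (75 mm by 190 mm) begins 51 mm behind the grasp point.
Start: joints at [-1.326, 0.332, -0.065, 1.46, 0.022, 1.35, -0.088], TCP at [0.165, 0.603, 0.223] pointing down, gripper open.
Joint ranges: [-2.6, 2.6], [-0.5, 2.12], [-1.47, 1.34], [0.16, 2.42], [-1.27, 4.41], [0.06, 2.06], [-2.6, 2.6]. Speed limits (rad/s): [2.22, 2.22, 2.79, 2.79, 3.14, 3.14, 3.14].

### API

Orientations are given as a unit quaternion [w, x, y, z].
In Python, from bench import r, vision, spotter gives the robot as it stands. The module is installed in compiled form; this text tells all that it offers.
- The arm moves only by the tool carry_out, never from a script. Its argument "deltas" is a list of rows, each a list of 2 entries, a list of its own where there are three numbers: the shift along the tool's x, y, z in cm, then the turn about the tool's z in rad. In form: [[[dx, dy, dz], spin], ...]. A call has 1 to 5 rows; each row shifts and turns the commanded pose from where the row before left it, along the tool's axes as they then stand; what a row does not reach is not made up. A row lasts 1/12 s, in which the tool goes at most 41.7 mm and 7.16 degrees, less where a joint would pass 70% of its speed; a pose out of reach is approached as far as the arm can. A call with a gripper value outside its range is refused whole. "jaw" is the finger opening in cm, from 0 to 8.7, set as the call begins (left out, the last holds). The fingers move at their own pace and stop on an object; the grip force is fixed at half the most. Time passes only in rows, so rows that do not move let the fingers close. It gives the time, the measured TCP pose, the force, the opening and the grip force at its end, in the units of the state.
- r.observe(): the state, without advancing time (a new reading comes with each control period).
- vision.camera(name): name is "side" or "top"; returns (picture, depth): 384x512x3 uint8, red, green, blue; 384x512 float32, m along the optical axis (not along the pixel's ray), 0 where there is no reading.
- vision.camera_params(name): a dict with "fovy" (degrees; the focal length in pixels is half the picture's height over the tangent of half this angle, whatever the lens; pixels are square), "cx", "cy" (the principal point, pixels), "R" (3x3) and "t" (3): a world point X has camera coordinates R X + t. Camera axes: x right, y down, z forward; pixel columns grow to the right and rows downward; lengths in m; the calibration is good to about 2 mm. A picture is of the moment at which its call begins. camera_params takes no time and is no camera call.
- r.finish_job(): hands the job in; it is judged then, once.
Trained networks look in the newest picture that a camera, given by its name, has taken for a name from the list of things; names that differ only in an ending like _2 or _b are one class to them, and where a whole thing is asked for, a point or a joint stands for the part that bears it (a point fixed in the world has none). Each returns a list of dicts, best first, with "confidence" (0 to 1); they miss things now and then, are a little off and sometimes report something else, mostly with a low value. They report only what shows in the picture. A call takes as long as a camera call. They do not tell look-alikes from the thing itself.
- spotter.spot_in(camera, target): "bbox" ([centre column, centre row, width, height] in pixels, round what is visible of it).
- spotter.masks_of(camera, target): "mask" (384x512 bool, what is visible of it) and "bbox" ([centre column, centre row, width, height] in pixels, round what is visible of it).
The state is a dict: "clock": time; "q": joint angles; "joint_velocities": joint speeds; "joint_efforts": joint torques, N m; "tool_pos": TCP position; "orientation": TCP orientation; "force": force on the tool from outside, world axes, zero at the start; "wrist_torque": the same for the moment, N m; "gripper_width": finger opening in m; "finger_force": force on a finger pad.
Only numpy, scipy, OpenCV 4.12 (cv2) and the standard library are available. Lean on these libraries where they do the work, as an engineer would, in place of code of your own. Each camera call takes 0.05 s, during which the arm holds its last target. There are 200 camera calls.

### The job

Someone left the steel bush standing on the sprung hatch of the hopper box: stand it upright in the parts tray and let go of it. Then take the hatch by its handle, raise it clearly past its balance point, ease it back and finish while still holding it still just below the balance point, so that it would fall shut if let go. Never let the hatch fly open to its stop or drop, do not tip the bush over, and leave everything else where it is.

Things in the scene. Friction and masses are not known exactly. Their poses are not given: they have to be found in the camera images.
- casing: Grey sheet-steel hopper box fixed to the bed, on the left or right (tray on the other side): 220 mm (x) by 240 mm (y), 100 mm high, open under its hatch. Origin: centre of its underside, on the bed. x points from the handle side to the hinge side. On its +y flank, 128 mm off centre, a thin fixed 100 mm rod rises from the hinge line at the balance angle: there the hatch is parallel to it.
- hatch (a joint): Hatch angle, rad: 0 shut and level, grows as the handle rises, stop at 1.45. Steel plate 212 x 232 x 5 mm, 1.8 kg, underside 100 mm up when shut, hinged along the casing's far (+x) edge. Hinge springs carry most of its weight. Balance point 0.90 rad (52 deg): below it falls shut, above it springs to the stop. Force at the handle, square to the hatch: lift 2.5 N when shut, 0 at balance, 2.7 N opening pull at 1.3.
- hatch_handle (a point): Middle of the handle, a round steel bar 12 mm thick, 110 mm long, parallel to the hinge, 38 mm in front of the hatch's edge, with a 12 mm arm at each end; only the bed is below. Shut, it is 103 mm up, 150 mm from the casing's centre; it moves on an arc of radius 255 mm about the hinge. Pinch from above, a finger each side of the bar; it can turn between them. Axes tilt with the hatch, y along the bar.
- hatch_hinge (a point): Middle of the hinge line, 105 mm behind the casing's centre (its +x) and 100 mm above the bed, parallel to the casing's y. Axes of the hatch, as for the handle.
- bush: Dark steel bush: a plain thick ring 56 mm across outside, 32 mm hole, 45 mm high, about 0.6 kg, standing on the hatch at the start. Origin: centre of its underside (then 105 mm above the bed); z is its axis.
- tray: Square steel parts tray stuck to the bed, 180 x 180 mm outside, 25 mm high, walls and floor 3 mm thick, open at the top. Origin: centre of its underside, on the bed; x and y along its sides. One bolt lies in its corner towards +x, +y, around (55, 55) mm.
- bolt_a: Bystander, to be left alone: a short hex bolt with its nut, 43 mm long, lying in the parts tray near one corner.
- bolt_b: Bystander, to be left alone: a hex bolt with its nut, 68 mm long, lying on the bed in front of the casing and tray.
- collar: Bystander, to be left alone: a small steel shaft collar, 40 mm across and 15 mm high, with a 22 mm hole; it lies on the bed between casing and tray, near the robot; not the bush.
- flat_bar: Bystander, to be left alone: a flat steel bar 260 x 25 x 6 mm lying crosswise on the bed close in front of the robot.
- wrench: Bystander, to be left alone: an open-ended wrench lying on the left side of the bed.
- hammer: Bystander, to be left alone: a hammer lying on the right side of the bed.
- grease_can: Bystander, to be left alone: a closed metal can, 70 mm across, 100 mm high, on the left, near the robot.
- bearing: Bystander, to be left alone: a heavy shaft bearing block, 150 mm wide, about 97 mm high, on the right, near the robot.
There are look-alikes about, which are no part of the job. There is more than one size of the bush; the job needs the middle-sized.

How it is judged:
On the way, in this order (a step that is already met when the one before it is completed fails the run):
1. the bush stands upright in the tray, let go, with the hatch still shut (x of bush in the frame of tray between -0.058 and 0.058 m and y of bush in the frame of tray between -0.058 and 0.058 m and z of bush in the frame of tray below 0.01 m and angle between bush's own z axis and vertical below 0.1 rad and linear speed of bush below 0.03 m/s and contact force between the fingers and bush below 0.05 N and value of joint hatch below 0.1 rad), for 0.3 s.
2. the hatch, held by the fingers, is raised past its balance point (over 0.94 rad) (value of joint hatch between 0.94 and 1.3 rad and contact force between the fingers and hatch above 0.2 N), for 0.1 s.
At the end, for the whole second after the job is handed in: The hatch stands still between 0.72 and 0.88 rad (balance point 0.90), held by the fingers alone (touching it with over 0.2 N), and the bush stands upright (within 0.1 rad) on the tray's floor, within 58 mm of the tray's centre along each of its sides, at rest and untouched (value of joint hatch between 0.72 and 0.88 rad and velocity of joint hatch between -0.05 and 0.05 rad/s and contact force between the fingers and hatch above 0.2 N and x of bush in the frame of tray between -0.058 and 0.058 m and y of bush in the frame of tray between -0.058 and 0.058 m and z of bush in the frame of tray below 0.01 m and angle between bush's own z axis and vertical below 0.1 rad and linear speed of bush below 0.03 m/s and contact force between each of the fingers, hatch and bush below 0.05 N and contact force between hatch and bolt_a below 0.05 N and contact force between hatch and bolt_b below 0.05 N and contact force between hatch and collar below 0.05 N and contact force between hatch and flat_bar below 0.05 N and contact force between hatch and wrench below 0.05 N and contact force between hatch and hammer below 0.05 N and contact force between hatch and grease_can below 0.05 N and contact force between hatch and bearing below 0.05 N); the arm keeps its last pose, push and grip.
It fails at once if the hatch flies open towards its stop (over 1.3 rad) (value of joint hatch above 1.3 rad).
It fails at once if the hatch drops or is flung (over 2.0 rad/s) (velocity of joint hatch above 2 rad/s or velocity of joint hatch below -2 rad/s).
It fails at once if the bush is tipped over (angle between bush's own z axis and vertical above 0.6 rad).
It fails at once if a bystander is moved by more than 30 mm (distance of any of bolt_a, bolt_b, collar, flat_bar, wrench, hammer, grease_can, bearing from where it was at the start of the episode above 0.03 m).
It also fails if it takes over 64 s, if anything falls off the work surface, if the arm or the gripper's body presses on something with over 40 N, if the wrist force passes 120 N, or if a joint passes its speed limit or range.

## Working session

There is one attempt and no reset: what is moved stays moved. The work goes in short steps, Python scripts to look and compute and a tool call to move; the robot and the scene stay as the last step left them, time stands still between calls to the robot, and variables do not carry over. Pictures are saved under pics/ and viewed, at most 10 in all, crops included, and the job is handed in when it is done.

Besides the shell and the picture viewer there is one more tool, called after ">>>" as name([rows], argument=value, ...), one row to a line, values as JSON. carry_out: Moves the arm, as the interface text tells. Its arguments: {"type":"object","properties":{"deltas":{"type":"array","items":{"type":"array"}},"jaw":{"type":"number"}},"required":["deltas"]}

```bash
mkdir -p pics
cat > h.py <<'E'
import numpy as np, cv2
from bench import r, vision, spotter
def params(n):
    p=vision.camera_params(n); p['f']=192/np.tan(np.radians(p['fovy'])/2); p['R']=np.array(p['R']); p['t']=np.array(p['t']); return p
def cloud(n,d):
    p=params(n); v,u=np.mgrid[:384,:512]
    c=np.stack([(u-p['cx'])/p['f']*d,(v-p['cy'])/p['f']*d,d],-1)
    w=(c-p['t'])@p['R']; w[d<=0]=np.nan; return w
def save(n,k):
    im,d=vision.camera(n); cv2.imwrite(f'pics/{k}.png',im[:,:,::-1]); return im,d,cloud(n,d)
E
python3 - <<'E'
from h import *
s=r.observe(); print({k:np.round(v,3) for k,v in s.items()})
for n in ['top','side']:
    im,d,w=save(n,n+'0'); print(n,params(n)['cx'],params(n)['cy'],params(n)['f'])
    for t in ['casing','hatch','bush','tray','hatch_handle','collar']:
        for m in spotter.masks_of(n,t)[:4]:
            P=w[m['mask']]; P=P[~np.isnan(P[:,0])]
            if len(P): print(t,round(m['confidence'],2),np.round(m['bbox']),len(P),'lo',np.round(np.percentile(P,2,0),3),'med',np.round(np.median(P,0),3),'hi',np.round(np.percentile(P,98,0),3))
E
```

```text
{'clock': np.float64(0.0), 'q': array([-1.326,  0.333, -0.065,  1.461,  0.022,  1.35 , -0.088]), 'joint_velocities': array([ 0.   ,  0.001,  0.001,  0.001,  0.001, -0.   , -0.001]), 'joint_efforts': array([-1.0000e-03, -6.2326e+01,  2.4000e-02, -3.8990e+01, -6.1000e-02,
        4.0000e-02,  0.0000e+00]), 'tool_pos': array([0.165, 0.602, 0.222]), 'orientation': array([-0.   ,  0.133,  0.991, -0.001]), 'force': array([-0.738, -0.848,  0.008]), 'wrist_torque': array([0.005, 0.033, 0.03 ]), 'finger_force': np.float64(0.0), 'gripper_width': np.float64(0.087)}
top 260.9298007029487 194.97227907826402 374.9334548850433
casing 0.74 [330. 170.  86.  90.] 6047 lo [ 0.467 -0.352  0.005] med [ 0.608 -0.23   0.106] hi [ 0.721 -0.116  0.112]
casing 0.38 [333. 175.  76.  83.] 5102 lo [ 0.467 -0.349  0.101] med [ 0.606 -0.233  0.106] hi [ 0.709 -0.125  0.111]
hatch 0.92 [332. 173.  72.  86.] 5057 lo [ 0.467 -0.349  0.101] med [ 0.607 -0.233  0.106] hi [ 0.709 -0.126  0.111]
bush 0.64 [337. 177.  19.  19.] 248 lo [ 0.551 -0.266  0.114] med [ 0.575 -0.24   0.149] hi [ 0.602 -0.217  0.154]
bush 0.57 [2
[... 1171 characters left out ...]
8 -0.017  0.062]
bush 0.8 [298. 262.  22.  24.] 486 lo [ 0.55  -0.274  0.109] med [ 0.576 -0.255  0.143] hi [ 0.599 -0.224  0.153]
bush 0.68 [232. 305.  16.  21.] 233 lo [ 0.385 -0.31  -0.001] med [ 0.402 -0.295  0.028] hi [ 0.421 -0.274  0.035]
bush 0.58 [268. 160.  62.  45.] 2243 lo [ 0.492  0.127 -0.002] med [0.586 0.231 0.004] hi [0.684 0.331 0.026]
tray 0.84 [267. 158.  62.  42.] 2247 lo [ 0.492  0.127 -0.002] med [0.586 0.231 0.004] hi [0.684 0.331 0.026]
hatch_handle 0.57 [302. 266. 106.  87.] 6353 lo [ 0.464 -0.353  0.1  ] med [ 0.607 -0.256  0.105] hi [ 0.709 -0.128  0.109]
collar 0.44 [233. 216.  14.  13.] 106 lo [ 0.423 -0.008 -0.002] med [0.439 0.012 0.012] hi [0.454 0.028 0.019]
```

Run:
```python
import cv2
a=cv2.imread('pics/top0.png')[110:270,120:400]; b=cv2.imread('pics/side0.png')[120:330,190:390]
cv2.imwrite('pics/a.png',cv2.resize(a,None,fx=2.8,fy=2.8));
```

```text
(no output)
```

View pics/a.png

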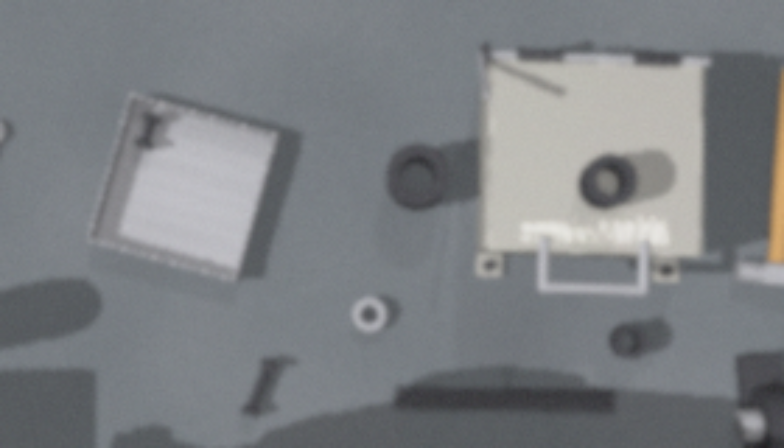

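View pics/side0.png

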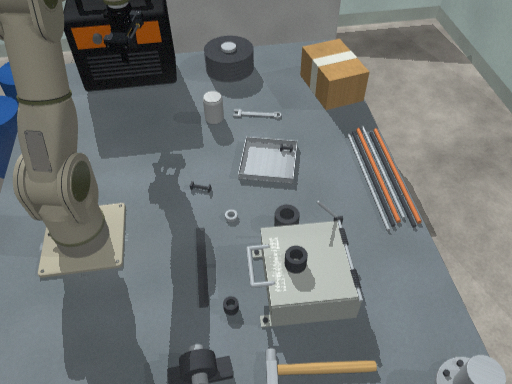

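The pictures show the casing on the right, with the hatch shut and the bush standing on it at about (337,177) in the top view. The taller bush to its left, at (268,174), is a look-alike. The tray is on the left, turned about -17°, with its bolt in the far-left corner (top view). Next I'll work out exact poses.

```bash
cat >> h.py <<'E'
def rect(P):
    (c,s,a)=cv2.minAreaRect(P[:,:2].astype(np.float32)); return np.round(c,4),np.round(s,4),round(a,1)
def totool(d):
    q=r.observe()['orientation']; from scipy.spatial.transform import Rotation as Ro
    return np.round(Ro.from_quat([*q[1:],q[0]]).inv().apply(d)*100,2)
E
python3 - <<'E'
from h import *
for n in ['top','side']:
    im,d=vision.camera(n); w=cloud(n,d)
    X,Y,Z=w[...,0],w[...,1],w[...,2]
    def box(x0,x1,y0,y1,z0,z1): return w[(X>x0)&(X<x1)&(Y>y0)&(Y<y1)&(Z>z0)&(Z<z1)]
    B=box(.53,.63,-.29,-.19,.138,.16); print(n,'bush top',rect(B),np.round(cv2.minEnclosingCircle(B[:,:2].astype(np.float32)),4) if 0 else cv2.minEnclosingCircle(B[:,:2].astype(np.float32)),np.median(B[:,2]))
    print('plate',rect(box(.49,.74,-.4,-.1,.095,.113)))
    H=box(.43,.475,-.32,-.15,.085,.12); print('handle',np.round(np.percentile(H,[1,50,99],axis=0),3), np.polyfit(H[:,1],H[:,0],1))
    R=box(.47,.72,.1,.36,.018,.032); print('tray rim',rect(R),len(R))
    F=box(.47,.72,.1,.36,-.01,.018); 
    T=box(.4,.8,-.5,.0,.17,.3); print('rod?',len(T))
b=np.array
E
```

```text
top bush top (array([ 0.5772, -0.2439]), array([0.054 , 0.0544]), 8.3) ((0.5769393444061279, -0.24429218471050262), 0.028093473985791206) 0.15047157783871484
plate (array([ 0.6092, -0.2333]), array([0.2558, 0.2387]), 87.6)
handle [[ 0.457 -0.289  0.103]
 [ 0.464 -0.232  0.108]
 [ 0.474 -0.173  0.114]] [0.03777832 0.4733781 ]
tray rim (array([0.5898, 0.2319]), array([0.1808, 0.1804]), 73.9) 312
rod? 13
side bush top (array([ 0.5774, -0.2474]), array([0.0541, 0.0552]), 44.2) ((0.5776069164276123, -0.24656836688518524), 0.029192008078098297) 0.1489409393089765
plate (array([ 0.6081, -0.2359]), array([0.2564, 0.2415]), 87.1)
handle [[ 0.457 -0.295  0.102]
 [ 0.464 -0.241  0.107]
 [ 0.474 -0.175  0.112]] [0.02377412 0.47018417]
tray rim (array([0.5883, 0.2307]), array([0.1893, 0.1807]), 74.0) 324
rod? 18
```

>>> carry_out([
  [[-2.9, -2.4, -0.2], 0],
  [[-2.9, -2.4, -0.2], 0],
  [[-2.9, -2.4, -0.2], 0],
  [[-2.9, -2.4, -0.2], 0],
  [[-2.9, -2.4, -0.2], 0],
], jaw=8.7)

```text
clock: 1.22
tool_pos: [0.2743, 0.4471, 0.2328]
orientation: [-0.0, 0.133, 0.991, 0.0]
force: [1.7, 0.5, 0.8]
gripper_width: 0.0877
finger_force: 0.0
```

>>> carry_out([
  [[-2.9, -2.4, -0.2], 0],
  [[-2.9, -2.4, -0.2], 0],
  [[-2.9, -2.4, -0.2], 0],
  [[-2.9, -2.4, -0.2], 0],
  [[-2.9, -2.4, -0.2], 0],
])

```text
clock: 1.63
tool_pos: [0.3823, 0.2929, 0.2429]
orientation: [0.0, 0.133, 0.991, 0.0]
force: [0.9, 0.1, 0.9]
gripper_width: 0.087
finger_force: 0.0
```

>>> carry_out([
  [[-2.9, -2.4, 0], 0],
  [[-2.9, -2.4, 0], 0],
  [[-2.9, -2.4, 0], 0],
  [[-2.0, -3.3, 0], 0],
  [[-2.0, -3.3, 0], 0],
])

```text
clock: 2.05
tool_pos: [0.4681, 0.1261, 0.2426]
orientation: [0.0, 0.133, 0.991, 0.0]
force: [1.1, 0.1, 0.8]
gripper_width: 0.0873
finger_force: 0.0
```

>>> carry_out([
  [[-2.0, -3.3, 0], 0],
  [[-2.0, -3.3, 0], 0],
  [[-2.0, -3.3, 0], 0],
  [[-2.0, -3.3, 0], 0],
  [[-2.0, -3.3, 0], 0],
])

```text
clock: 2.47
tool_pos: [0.5205, -0.0596, 0.2429]
orientation: [0.0, 0.133, 0.991, 0.0]
force: [1.0, 1.1, 0.4]
gripper_width: 0.087
finger_force: 0.0
```

>>> carry_out([
  [[-2.0, -3.3, 0], 0],
  [[-2.0, -3.3, 0.5], 0],
  [[-2.0, -3.3, 0.5], 0],
  [[-2.0, -3.3, 0.5], 0],
  [[-1.6, -2.5, 0.5], 0],
])

```text
clock: 2.88
tool_pos: [0.5713, -0.2377, 0.2224]
orientation: [0.0, 0.134, 0.991, -0.0]
force: [0.7, -0.3, 0.2]
gripper_width: 0.0868
finger_force: 0.0
```

>>> carry_out([
  [[0, 0, 0], 0],
  [[0, 0, 0], 0],
])

```text
clock: 3.05
tool_pos: [0.5707, -0.2364, 0.2218]
orientation: [-0.001, 0.135, 0.991, -0.001]
force: [0.3, 0.3, 0.7]
gripper_width: 0.0869
finger_force: 0.0
```

Run:
```python
from h import *
s=r.observe(); print(s['tool_pos'],s['force'],totool(np.array([.577,-.2455,.15])-s['tool_pos']))
im,d,w=save('side','side1')
X,Y,Z=w[...,0],w[...,1],w[...,2]
B=w[(X>.53)&(X<.63)&(Y>-.29)&(Y<-.19)&(Z>.138)&(Z<.16)]; print(len(B),rect(B))
cv2.imwrite('pics/side1c.png',cv2.resize(im[130:330,220:400,::-1],None,fx=3,fy=3))
```

```text
[ 0.57072844 -0.23643304  0.22184271] [0.30422116 0.31103244 0.6651358 ] [-0.86 -0.7   7.18]
229 (array([ 0.5767, -0.2519]), array([0.0471, 0.0549]), 82.2)
```

View pics/side1c.png

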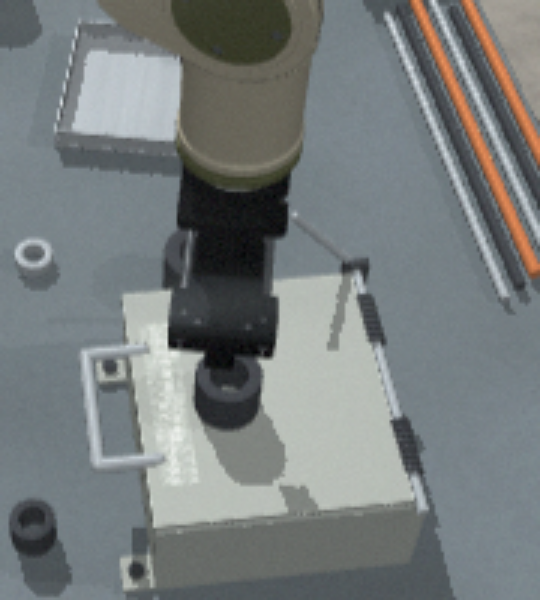

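The picture shows the gripper above the bush (crop about 228,385) and the rest of the hatch clear. I'll correct sideways by (-0.85, -0.7) cm and then descend.

>>> carry_out([
  [[-0.85, -0.7, 0], 0],
  [[0, 0, 2.5], 0],
  [[0, 0, 2.5], 0],
  [[0, 0, 1.5], 0],
  [[0, 0, 0], 0],
])

```text
clock: 3.52
tool_pos: [0.5766, -0.2406, 0.1546]
orientation: [-0.002, 0.132, 0.991, 0.001]
force: [0.5, 0.1, 0.1]
gripper_width: 0.0873
finger_force: 0.0
```

>>> carry_out([
  [[0, 0, 1.2], 0],
  [[0, 0, 1.2], 0],
  [[0, 0, 1.2], 0],
  [[0, 0, 0.8], 0],
  [[0, 0, 0], 0],
])

```text
clock: 3.93
tool_pos: [0.5768, -0.2429, 0.1115]
orientation: [-0.001, 0.133, 0.991, 0.0]
force: [-0.4, 0.4, 0.2]
gripper_width: 0.087
finger_force: 0.0
```

>>> carry_out([
  [[0, 0, 0], 0],
  [[0, 0, 0], 0],
  [[0, 0, 0], 0],
  [[0, 0, 0], 0],
  [[0, 0, 0], 0],
], jaw=4.5)

```text
clock: 4.35
tool_pos: [0.5778, -0.2436, 0.1139]
orientation: [0.0, 0.134, 0.991, 0.0]
force: [0.3, 0.7, -0.5]
gripper_width: 0.0616
finger_force: 0.5
```

>>> carry_out([
  [[0, 0, 0], 0],
  [[0, 0, 0], 0],
  [[0, 0, 0], 0],
])

```text
clock: 4.6
tool_pos: [0.5776, -0.2441, 0.1138]
orientation: [0.0, 0.134, 0.991, -0.0]
force: [-0.7, -2.3, 2.5]
gripper_width: 0.0566
finger_force: 30.0
```

>>> carry_out([
  [[0, 0, -0.5], 0],
  [[0, 0, -1.5], 0],
  [[0, 0, -2], 0],
  [[0, 0, -2], 0],
  [[0, 0, -1.5], 0],
])

```text
clock: 5.02
tool_pos: [0.5776, -0.243, 0.1896]
orientation: [-0.0, 0.133, 0.991, 0.0]
force: [0.5, 0.3, -5.1]
gripper_width: 0.0561
finger_force: 30.0
```

>>> carry_out([
  [[0.3, 1.0, -1], 0],
  [[0.6, 2.0, 0], 0],
  [[0.75, 2.6, 0], 0],
  [[0.75, 2.6, 0], 0],
  [[0.75, 2.6, 0], 0],
])

```text
clock: 5.43
tool_pos: [0.5751, -0.1285, 0.1978]
orientation: [-0.001, 0.133, 0.991, 0.0]
force: [0.6, 0.2, -4.6]
gripper_width: 0.0562
finger_force: 30.0
```

>>> carry_out([
  [[0.75, 2.6, 0], 0],
  [[0.75, 2.6, 0], 0],
  [[0.75, 2.6, 0], 0],
  [[0.75, 2.6, 0], 0],
  [[0.75, 2.6, 0], 0],
])

```text
clock: 5.85
tool_pos: [0.573, 0.0069, 0.1979]
orientation: [-0.001, 0.133, 0.991, 0.0]
force: [0.2, -0.0, -4.0]
gripper_width: 0.0562
finger_force: 30.0
```

>>> carry_out([
  [[0.75, 2.6, 0], 0],
  [[0.75, 2.6, 0], 0],
  [[0.75, 2.6, 0], 0],
  [[0.75, 2.6, 0], 0],
  [[0.75, 2.6, 0], 0],
])

```text
clock: 6.27
tool_pos: [0.5709, 0.1419, 0.1978]
orientation: [-0.001, 0.133, 0.991, -0.0]
force: [0.5, 0.1, -4.2]
gripper_width: 0.0558
finger_force: 30.0
```

>>> carry_out([
  [[0.75, 2.6, 0], 0],
  [[0.6, 2.0, 0], 0],
  [[0.3, 1.0, 0], 0],
  [[0, 0, 0], 0],
  [[0, 0, 0], 0],
])

```text
clock: 6.68
tool_pos: [0.5706, 0.1979, 0.198]
orientation: [-0.001, 0.133, 0.991, -0.001]
force: [0.3, -0.7, -4.4]
gripper_width: 0.0561
finger_force: 30.0
```

Run:
```python
from h import *
s=r.observe(); print(s['tool_pos'],s['force'],s['gripper_width'],totool(np.array([.5705,.2212,.012])-s['tool_pos']))
im,d,w=save('side','side2')
cv2.imwrite('pics/side2c.png',cv2.resize(im[80:280,200:380,::-1],None,fx=3,fy=3))
```

```text
[0.57055694 0.19794068 0.19796967] [ 0.289803   -0.72725621 -4.40935823] 0.05609728536254483 [ 0.6   2.26 18.59]
```

View pics/side2c.png

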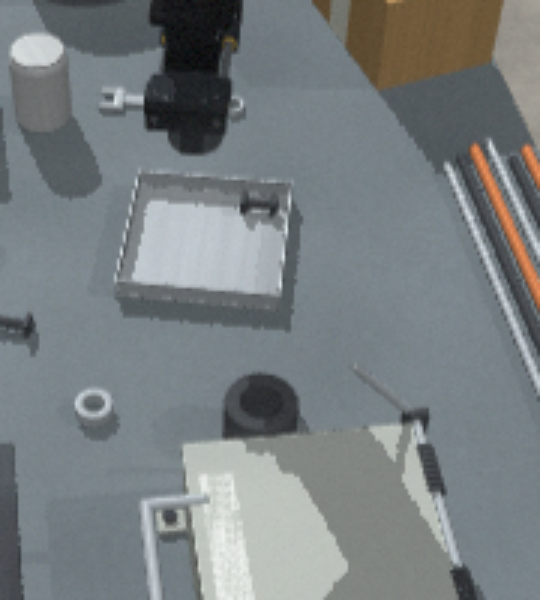

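The bush is held above the tray (the camera's slant makes it appear behind it). The tray is empty apart from its bolt in the far corner, at about (260,205) in the crop. Lowering now.

>>> carry_out([
  [[0.3, 1.1, 0], 0],
  [[0.3, 1.15, 0], 0],
  [[0, 0, 2], 0],
  [[0, 0, 3], 0],
  [[0, 0, 3], 0],
])

```text
clock: 7.15
tool_pos: [0.5719, 0.2222, 0.1184]
orientation: [0.001, 0.133, 0.991, 0.001]
force: [0.0, 0.1, -4.9]
gripper_width: 0.0558
finger_force: 30.0
```

>>> carry_out([
  [[0, 0, 3], 0],
  [[0, 0, 3], 0],
  [[0, 0, 1.5], 0],
  [[0, 0, 1.0], 0],
  [[0, 0, 0.5], 0],
])

```text
clock: 7.57
tool_pos: [0.5709, 0.2213, 0.0272]
orientation: [-0.001, 0.134, 0.991, -0.0]
force: [-0.9, 0.5, -4.7]
gripper_width: 0.0559
finger_force: 30.0
```

>>> carry_out([
  [[0, 0, 0.5], 0],
  [[0, 0, 0.3], 0],
  [[0, 0, 0.2], 0],
  [[0, 0, 0], 0],
  [[0, 0, 0], 0],
])

```text
clock: 7.98
tool_pos: [0.5717, 0.2215, 0.0192]
orientation: [0.0, 0.133, 0.991, 0.0]
force: [-0.4, 0.8, -4.5]
gripper_width: 0.0561
finger_force: 30.0
```

Still about 7 mm above the floor, so I'll go on in small steps.

>>> carry_out([
  [[0, 0, 0.2], 0],
  [[0, 0, 0.2], 0],
  [[0, 0, 0.1], 0],
  [[0, 0, 0], 0],
])

```text
clock: 8.32
tool_pos: [0.5712, 0.2212, 0.0133]
orientation: [-0.0, 0.133, 0.991, -0.0]
force: [0.4, -0.3, -5.2]
gripper_width: 0.0558
finger_force: 30.0
```

>>> carry_out([
  [[0, 0, 0.1], 0],
  [[0, 0, 0], 0],
  [[0, 0, 0], 0],
])

```text
clock: 8.57
tool_pos: [0.5714, 0.2212, 0.0125]
orientation: [-0.0, 0.133, 0.991, 0.0]
force: [0.1, -0.0, -5.0]
gripper_width: 0.056
finger_force: 30.0
```

>>> carry_out([
  [[0, 0, 0.1], 0],
  [[0, 0, 0], 0],
])

```text
clock: 8.73
tool_pos: [0.5716, 0.2213, 0.012]
orientation: [0.0, 0.133, 0.991, 0.0]
force: [-2.9, -0.6, 1.2]
gripper_width: 0.0561
finger_force: 30.0
```

>>> carry_out([
  [[0, 0, 0.1], 0],
  [[0, 0, 0], 0],
])

```text
clock: 8.9
tool_pos: [0.5716, 0.2213, 0.0119]
orientation: [-0.0, 0.134, 0.991, 0.0]
force: [-5.8, -2.9, 12.3]
gripper_width: 0.0563
finger_force: 30.0
```

>>> carry_out([
  [[0, 0, 0], 0],
  [[0, 0, 0], 0],
  [[0, 0, 0], 0],
  [[0, 0, 0], 0],
  [[0, 0, 0], 0],
], jaw=7.8)

```text
clock: 9.32
tool_pos: [0.5715, 0.2213, 0.0105]
orientation: [0.0, 0.133, 0.991, 0.0]
force: [-0.2, -0.6, 0.0]
gripper_width: 0.0764
finger_force: 0.0
```

>>> carry_out([
  [[0, 0, -0.5], 0],
  [[0, 0, -1], 0],
  [[0, 0, -1.5], 0],
  [[0, 0, -2], 0],
  [[0, 0, -2], 0],
])

```text
clock: 9.73
tool_pos: [0.5714, 0.2211, 0.082]
orientation: [0.0, 0.134, 0.991, -0.0]
force: [0.3, -0.3, 0.0]
gripper_width: 0.078
finger_force: 0.0
```

>>> carry_out([
  [[0, 0, -3], 0],
  [[0, 0, -3], 0],
  [[0, 0, -3], 0],
  [[0, 0, -2], 0],
  [[0, 0, 0], 0],
])

```text
clock: 10.15
tool_pos: [0.5736, 0.2217, 0.1966]
orientation: [0.003, 0.134, 0.991, 0.002]
force: [0.2, 0.5, -0.1]
gripper_width: 0.0782
finger_force: 0.0
```

Run:
```python
from h import *
s=r.observe(); print(s['tool_pos'],s['q'],s['force'])
for n in ['side','top']:
    im,d,w=save(n,n+'3')
    X,Y,Z=w[...,0],w[...,1],w[...,2]
    B=w[(X>.52)&(X<.63)&(Y>.17)&(Y<.28)&(Z>.035)&(Z<.06)]
    if len(B)>20: print(n,len(B),rect(B),np.percentile(B[:,2],[5,50,95]))
    H=w[(X>.43)&(X<.474)&(Y>-.34)&(Y<-.13)&(Z>.09)&(Z<.12)]
    k=np.abs(H[:,1]+.235)<.035; print('bar',np.median(H[k],0), np.percentile(H[k,0],[2,98]),np.polyfit(H[k,1],H[k,0],1),'ends',np.percentile(H[:,1],[1,99]))
    P=w[(X>.42)&(X<.74)&(Y>-.4)&(Y<-.1)&(Z>.097)&(Z<.108)]; print(rect(P[P[:,0]>.49]))
cv2.imwrite('pics/side3c.png',cv2.resize(cv2.imread('pics/side3.png')[80:280,200:380],None,fx=3,fy=3))
```

```text
[0.57364425 0.22172493 0.19662388] [-0.83447445  0.33709689  0.49431284  1.55800988 -0.16586939  1.27997558
  0.9852321 ] [ 0.1568261   0.53606447 -0.14144639]
side 168 (array([0.5718, 0.2176]), array([0.0542, 0.0547]), 6.0) [0.03728612 0.04593827 0.05116826]
bar [ 0.46366247 -0.23552269  0.10749854] [0.45759513 0.46984436] [0.03662942 0.47222617] ends [-0.29453368 -0.17543109]
(array([ 0.6092, -0.2358]), array([0.2583, 0.2396]), 87.3)
bar [ 0.46395229 -0.23413306  0.10826792] [0.45767032 0.47048624] [0.07363539 0.48108901] ends [-0.28898433 -0.17309323]
(array([ 0.6091, -0.2341]), array([0.2554, 0.2367]), 88.0)
```

View pics/side3c.png

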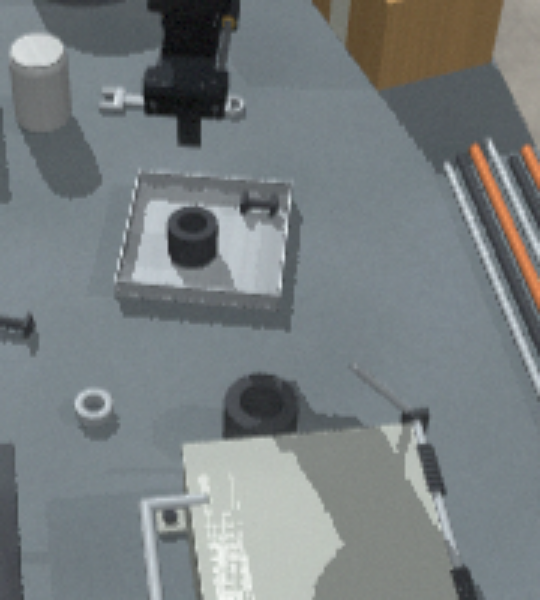

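The bush stands upright in the tray, let go, at (0.572, 0.219). Next I'll spin about 77° and travel to the handle.

>>> carry_out([
  [[0, 0, 0], 0.1225],
  [[0, 0, 0], 0.1225],
  [[0, 0, 0], 0.1225],
  [[0, 0, 0], 0.1225],
  [[0, 0, 0], 0.1225],
], jaw=2.8)

```text
clock: 10.67
tool_pos: [0.5707, 0.2209, 0.1894]
orientation: [-0.001, 0.429, 0.903, -0.001]
force: [1.0, 1.2, -0.1]
gripper_width: 0.0526
finger_force: 0.0
```

>>> carry_out([
  [[0, 0, 0], 0.1225],
  [[0, 0, 0], 0.1225],
  [[0, 0, 0], 0.1225],
  [[0, 0, 0], 0.1225],
  [[0, 0, 0], 0.1225],
])

```text
clock: 11.08
tool_pos: [0.5707, 0.2209, 0.1894]
orientation: [-0.0, 0.681, 0.732, -0.001]
force: [0.1, -0.1, -0.1]
gripper_width: 0.0292
finger_force: 0.0
```

>>> carry_out([
  [[0, 0, 0], 0.1225],
  [[-1.6, -0.3, 0], 0],
  [[-3.2, -0.6, 0], 0],
  [[-3.2, -0.6, 0], 0],
  [[-3.2, -0.6, 0], 0],
])

```text
clock: 11.5
tool_pos: [0.5443, 0.1089, 0.1893]
orientation: [-0.0, 0.722, 0.691, -0.001]
force: [-0.0, -0.6, 0.3]
gripper_width: 0.0282
finger_force: 0.0
```

>>> carry_out([
  [[-3.2, -0.6, 0], 0],
  [[-3.2, -0.6, 0], 0],
  [[-3.2, -0.6, 0], 0],
  [[-3.2, -0.6, 0], 0],
  [[-3.2, -0.6, 0], 0],
])

```text
clock: 11.92
tool_pos: [0.507, -0.0497, 0.1897]
orientation: [-0.001, 0.723, 0.691, -0.0]
force: [0.3, 0.4, -0.5]
gripper_width: 0.028
finger_force: 0.0
```

>>> carry_out([
  [[-3.2, -0.6, 0], 0],
  [[-3.2, -0.6, 0], 0],
  [[-3.2, -0.6, 0], 0],
  [[-3.2, -0.6, 0], 0],
  [[-3.2, -0.6, 0], 0],
])

```text
clock: 12.33
tool_pos: [0.47, -0.2079, 0.1898]
orientation: [-0.001, 0.723, 0.691, -0.0]
force: [0.5, -0.5, -0.5]
gripper_width: 0.0279
finger_force: 0.0
```

Run:
```python
from h import *
s=r.observe(); print(s['tool_pos'],s['orientation'],s['q'],s['gripper_width'])
for p in ([.464,-.235,.099],):print(totool(np.array(p)-s['tool_pos']))
print(totool(np.array([.00999,-.00044,0])), totool(np.array([.01,0,0])))
```

```text
[ 0.46999932 -0.20790172  0.1898248 ] [-6.11268068e-04  7.22596301e-01  6.91269989e-01 -1.22624158e-04] [-0.58844078  0.1431105   1.00714273  1.83640167 -0.12842545  1.23218684
  0.41276368] 0.027895368240702954
[-2.74 -0.47  9.08]
[ 0.  1. -0.] [ 0.04  1.   -0.  ]
```

>>> carry_out([
  [[-2.7, -0.5, 0], 0],
  [[0, 0, 2], 0],
  [[0, 0, 2.5], 0],
  [[0, 0, 1], 0],
  [[0, 0, 0], 0],
])

```text
clock: 12.75
tool_pos: [0.4632, -0.2327, 0.133]
orientation: [-0.002, 0.723, 0.691, -0.002]
force: [0.0, -0.8, 0.4]
gripper_width: 0.0279
finger_force: 0.0
```

Run:
```python
from h import *
s=r.observe(); print(s['tool_pos'],totool(np.array([.464,-.235,.088])-s['tool_pos']))
im,d,w=save('side','side4')
cv2.imwrite('pics/side4c.png',cv2.resize(im[200:330,220:350,::-1],None,fx=4,fy=4))
```

```text
[ 0.46316993 -0.23266898  0.13298703] [-0.23  0.12  4.5 ]
```

View pics/side4c.png

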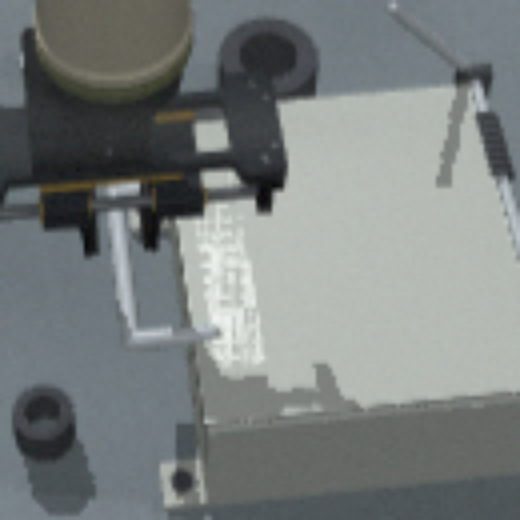

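The two fingers straddle the bar, at crop (90,235) and (150,230). I'll descend and close.

>>> carry_out([
  [[0, 0.1, 1.5], 0],
  [[0, 0, 1.5], 0],
  [[0, 0, 1], 0],
  [[0, 0, 0.5], 0],
  [[0, 0, 0], 0],
])

```text
clock: 13.22
tool_pos: [0.4659, -0.2333, 0.0903]
orientation: [-0.0, 0.723, 0.691, -0.0]
force: [-0.3, 0.3, 0.8]
gripper_width: 0.0281
finger_force: 0.0
```

>>> carry_out([
  [[0, 0, 0], 0],
  [[0, 0, 0], 0],
  [[0, 0, 0], 0],
  [[0, 0, 0], 0],
  [[0, 0, 0], 0],
], jaw=0.4)

```text
clock: 13.63
tool_pos: [0.464, -0.2336, 0.0906]
orientation: [-0.002, 0.723, 0.691, -0.001]
force: [-10.2, 1.7, 9.1]
gripper_width: 0.0108
finger_force: 30.0
```

Run:
```python
from h import *
s=r.observe(); print(s['tool_pos'],s['force'],s['gripper_width'],s['finger_force'])
p=s['tool_pos']; R=.255
prev=None
for a in np.arange(0,1.051,.05):
    dy=R*(1-np.cos(a))*100; dz=-R*np.sin(a)*100
    if prev: print(round(a,2),np.round(np.array([dy,dz])-prev,2), np.round([p[0]+dy/100,p[2]-dz/100],3))
    prev=(dy,dz)
```

```text
[ 0.46399042 -0.23361704  0.09062224] [-10.15794715   1.67934104   9.11123752] 0.010754889186987577 29.99874472618103
0.05 [ 0.03 -1.27] [0.464 0.103]
0.1 [ 0.1  -1.27] [0.465 0.116]
0.15 [ 0.16 -1.26] [0.467 0.129]
0.2 [ 0.22 -1.26] [0.469 0.141]
0.25 [ 0.28 -1.24] [0.472 0.154]
0.3 [ 0.35 -1.23] [0.475 0.166]
0.35 [ 0.41 -1.21] [0.479 0.178]
0.4 [ 0.47 -1.19] [0.484 0.19 ]
0.45 [ 0.53 -1.16] [0.489 0.202]
0.5 [ 0.58 -1.13] [0.495 0.213]
0.55 [ 0.64 -1.1 ] [0.502 0.224]
0.6 [ 0.69 -1.07] [0.509 0.235]
0.65 [ 0.75 -1.03] [0.516 0.245]
0.7 [ 0.8 -1. ] [0.524 0.255]
0.75 [ 0.85 -0.95] [0.532 0.264]
0.8 [ 0.89 -0.91] [0.541 0.274]
0.85 [ 0.94 -0.87] [0.551 0.282]
0.9 [ 0.98 -0.82] [0.56 0.29]
0.95 [ 1.02 -0.77] [0.571 0.298]
1.0 [ 1.06 -0.72] [0.581 0.305]
1.05 [ 1.09 -0.66] [0.592 0.312]
```

The bar is held (opening 11 mm). Now I'll raise the hatch along its arc.

>>> carry_out([
  [[0, 0, -0.6], 0],
  [[0, 0, -1.27], 0],
  [[0, 0.1, -1.27], 0],
  [[0, 0.16, -1.26], 0],
  [[0, 0.22, -1.26], 0],
])

```text
clock: 14.05
tool_pos: [0.4709, -0.2339, 0.1488]
orientation: [0.0, 0.723, 0.691, 0.0]
force: [2.2, -1.1, -4.0]
gripper_width: 0.0109
finger_force: 30.0
```

>>> carry_out([
  [[0, 0.28, -1.24], 0],
  [[0, 0.35, -1.23], 0],
  [[0, 0.41, -1.21], 0],
  [[0, 0, 0], 0],
  [[0, 0, 0], 0],
])

```text
clock: 14.47
tool_pos: [0.4821, -0.2343, 0.185]
orientation: [0.001, 0.723, 0.691, 0.001]
force: [3.6, -2.2, -5.3]
gripper_width: 0.0108
finger_force: 30.0
```

```bash
cat >> h.py <<'E'
def hatch(n='side'):
    im,d=vision.camera(n); w=cloud(n,d); X,Y,Z=w[...,0],w[...,1],w[...,2]
    al=(.719-X)*.999+(Y+.246)*.044; la=(X-.719)*.044+(Y+.246)*.999
    m=(np.abs(la)<.11)&(al>.03)&(al<.25)&(Z>.11)
    P=np.stack([al[m],Z[m]-.105],1); ang=np.arctan2(P[:,1],P[:,0]); 
    h,e=np.histogram(ang,np.arange(0,1.5,.02)); k=e[h.argmax()]+.01
    g=np.abs(ang-k)<.06; Q=P[g]-P[g].mean(0); v=np.linalg.svd(Q,full_matrices=False)[2][0]
    return im,m.sum(),g.sum(),np.median(ang[g]),np.arctan(v[1]/v[0])
E
python3 - <<'E'
from h import *
s=r.observe(); print(s['tool_pos'],s['force'],s['gripper_width'],s['finger_force'])
for n in ('side','top'): print(n,hatch(n)[1:])
E
```

```text
[ 0.48209048 -0.2343462   0.18499029] [ 3.56630169 -2.22121016 -5.34158801] 0.010786143888215319 29.992490708827972
side (np.int64(9127), np.int64(4438), np.float64(0.3701710243181503), np.float64(0.3736984841291977))
top (np.int64(5486), np.int64(2928), np.float64(0.37575175829606405), np.float64(0.371378475284738))
```

Both cameras give 0.37 rad, matching the TCP arc (0.38). I'll continue to about 0.85.

>>> carry_out([
  [[0, 0.45, -1.2], 0],
  [[0, 0.5, -1.17], 0],
  [[0, 0.55, -1.15], 0],
  [[0, 0.61, -1.12], 0],
  [[0, 0.66, -1.08], 0],
])

```text
clock: 14.98
tool_pos: [0.514, -0.2356, 0.2414]
orientation: [0.005, 0.722, 0.692, 0.002]
force: [38.4, -13.0, -32.6]
gripper_width: 0.0109
finger_force: 30.0
```

>>> carry_out([
  [[0, 0.72, -1.05], 0],
  [[0, 0.77, -1.02], 0],
  [[0, 0.82, -0.98], 0],
  [[0, 0.87, -0.93], 0],
  [[0, 0, 0], 0],
])

```text
clock: 15.4
tool_pos: [0.5467, -0.2357, 0.2792]
orientation: [0.004, 0.721, 0.693, 0.001]
force: [32.6, -9.0, -37.2]
gripper_width: 0.0113
finger_force: 30.0
```

Run:
```python
from h import *
s=r.observe(); print(s['tool_pos'],s['force'],s['gripper_width'],s['finger_force'], 'arc',np.arcsin((s['tool_pos'][2]-.0905)/.255))
for n in ('side','top'): print(n,hatch(n)[1:])
```

```text
[ 0.54667252 -0.23571597  0.27916348] [ 32.63930348  -8.95955954 -37.16835101] 0.011300619991101081 29.989431649446487 arc 0.8328574655371546
side (np.int64(13283), np.int64(3186), np.float64(0.8297524578890313), np.float64(0.8600151945838601))
top (np.int64(7434), np.int64(1421), np.float64(0.8274400439042069), np.float64(0.8234449047124571))
```

The hatch is at 0.83 rad. The force is radial, about 49 N towards the hinge, so I'll shift the command inward a little.

>>> carry_out([
  [[0, 0.1, 0.11], 0],
  [[0, 0.1, 0.11], 0],
  [[0, 0, 0], 0],
])

```text
clock: 15.75
tool_pos: [0.5443, -0.2356, 0.2767]
orientation: [0.0, 0.722, 0.692, 0.0]
force: [14.2, -1.4, -16.2]
gripper_width: 0.0108
finger_force: 30.0
```

>>> carry_out([
  [[0, 0.1, 0.1], 0],
  [[0, 0.91, -0.89], 0],
  [[0, 0.96, -0.84], 0],
  [[0, 1.0, -0.8], 0],
  [[0, 0.7, -0.5], 0],
])

```text
clock: 16.17
tool_pos: [0.5811, -0.2371, 0.3063]
orientation: [-0.0, 0.722, 0.692, 0.0]
force: [9.2, -1.2, -16.9]
gripper_width: 0.011
finger_force: 30.0
```

Run:
```python
from h import *
s=r.observe(); print(s['tool_pos'],s['force'],s['gripper_width'],s['finger_force'], 'arc',np.arcsin((s['tool_pos'][2]-.0905)/.255))
for n in ('side','top'): print(n,hatch(n)[1:])
```

```text
[ 0.58106885 -0.23711049  0.30626201] [  9.20509212  -1.15130676 -16.85599579] 0.010969778478339728 29.992387890815735 arc 1.0086734049895296
side (np.int64(14729), np.int64(2680), np.float64(1.0028730243067823), np.float64(1.001661356392841))
top (np.int64(9052), np.int64(4421), np.float64(1.2697353290889266), np.float64(1.2286246998360464))
```

The hatch is at about 1.00 rad, past balance. I'll hold briefly, then ease back to about 0.80.

>>> carry_out([
  [[0, 0, 0], 0],
  [[0, 0, 0], 0],
  [[0, -0.25, 0.2], 0],
  [[0, -0.5, 0.38], 0],
  [[0, -0.51, 0.38], 0],
])

```text
clock: 16.68
tool_pos: [0.5675, -0.2365, 0.2969]
orientation: [-0.001, 0.722, 0.692, 0.001]
force: [7.3, 2.5, -6.6]
gripper_width: 0.0107
finger_force: 30.0
```

>>> carry_out([
  [[0, -0.5, 0.4], 0],
  [[0, -0.49, 0.41], 0],
  [[0, -0.48, 0.42], 0],
  [[0, -0.47, 0.43], 0],
  [[0, -0.46, 0.44], 0],
])

```text
clock: 17.1
tool_pos: [0.543, -0.2354, 0.2768]
orientation: [-0.001, 0.722, 0.692, 0.001]
force: [3.9, 3.6, -0.6]
gripper_width: 0.0106
finger_force: 30.0
```

>>> carry_out([
  [[0, -0.24, 0.22], 0],
  [[0, 0, 0], 0],
  [[0, 0, 0], 0],
])

```text
clock: 17.35
tool_pos: [0.5405, -0.2353, 0.2746]
orientation: [-0.001, 0.722, 0.692, 0.001]
force: [1.8, 5.6, -1.6]
gripper_width: 0.011
finger_force: 30.0
```

Run:
```python
from h import *
s=r.observe(); print(s['tool_pos'],s['force'],s['gripper_width'],s['finger_force'], 'arc',np.arcsin((s['tool_pos'][2]-.0905)/.255))
for n in ('side','top'): print(n,hatch(n)[1:])
im,d=vision.camera('side'); cv2.imwrite('pics/side5c.png',cv2.resize(im[80:330,200:400,::-1],None,fx=2.3,fy=2.3))
```

```text
[ 0.54053922 -0.23532361  0.27464734] [ 1.77473839  5.61904082 -1.59298775] 0.010989067323831992 29.999757707118988 arc 0.8069002303819448
side (np.int64(13139), np.int64(3114), np.float64(0.7942363961417238), np.float64(0.8075950669678728))
top (np.int64(7344), np.int64(1462), np.float64(0.798558294256026), np.float64(0.7896739910004446))
```

View pics/side5c.png

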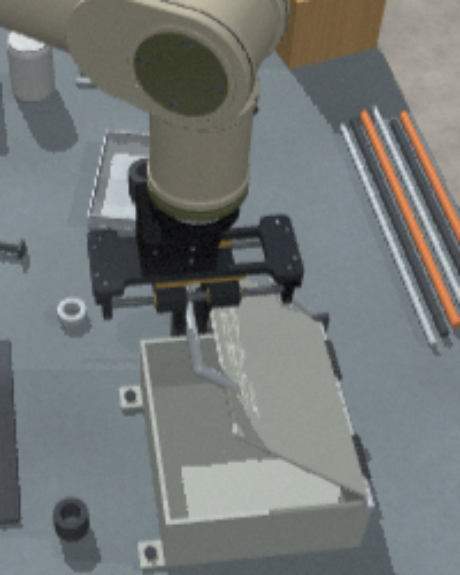

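The picture shows the hatch standing open, its bar pinched at crop (195,320). All measurements give 0.79–0.81 rad with low forces, and the bush is still in the tray at (140,175). I'll hold it still briefly and hand in.

>>> carry_out([
  [[0, 0, 0], 0],
  [[0, 0, 0], 0],
  [[0, 0, 0], 0],
])

```text
clock: 17.75
tool_pos: [0.5407, -0.2353, 0.2748]
orientation: [-0.001, 0.722, 0.692, 0.001]
force: [0.8, 5.8, -1.7]
gripper_width: 0.0106
finger_force: 30.0
```

```bash
python3 -c "
from bench import r
s=r.observe();print(s['tool_pos'],s['finger_force']);print(r.finish_job())"
```

```text
[ 0.5407045  -0.23530883  0.2747888 ] 29.99972015619278
the job is handed in; nothing more can be done
None
```

I handed the job in at about 17.8 s with the bush upright in the tray and the hatch held still at about 0.80 rad, after being raised to about 1.00 rad; no verdict was shown.

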